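Close the four stoneware pots with their own lids

ROBOT

A 7-joint arm with a two-finger parallel gripper is mounted at the origin on the work surface. World frame = base frame: x ahead of the robot, y to its left, z up, the work surface at z = 0. Lengths are in m, angles in rad, forces in N, time in s.
With the tool pointing down it reaches from about 0.425 to 0.95 m from the base axis. Payload 4.7 kg.
Tool frame: the origin (TCP) lies between the finger pads; the fingertips stand 14 mm ahead of it and the grasp point (between the pads) lies 5 mm behind it (nose_length is the distance from the TCP to the fingertips, in m); z points along the fingers, x is the direction in which the jaws open and shut, and the axes are right-handed (so a half turn about z gives the same grasp; the last joint's range is limited). The gripper opens to 87 mm and grips with 3 to 60 N. Pads are 19 mm wide; open, the fingers measure 117 mm over their backs; the gripper's body (75 mm by 190 mm) begins 51 mm behind the grasp point.
Start: joints at [1.291, 0.469, -0.049, 1.532, 0.024, 1.141, -0.082], TCP at [0.168, -0.654, 0.237] pointing down, gripper open.
Joint ranges: [-2.59, 2.59], [-0.33, 1.99], [-1.39, 1.29], [0.1, 2.45], [-1.04, 4.18], [0.21, 1.99], [-2.66, 2.66]. Speed limits (rad/s): [2.57, 2.57, 3.14, 3.14, 3.14, 3.14, 3.14].

INTERFACE

Orientations are given as [roll, pitch, yaw] about the fixed x, y, z axes, in that order (R = Rz(yaw) Ry(pitch) Rx(roll)).
In Python, from station import * gives the robot as it stands. Calls block until the motion is done:
- move_ptp(position, orientation): joint-space move of the TCP to a pose.
- movel(position, frame=None, v=0.15): straight line of the TCP; frame=None keeps the orientation; v is the mean speed in m/s.
- move_joints(angles): joint-space move.
- let_go() and close_gripper(effort=None): open the fingers fully, or close them until they stop; effort is the grip in N (None keeps the last).
- hold(seconds).
- inverse_kinematics(position, orientation): joint angles nearest the present ones, or None.
- state(): the state.
- capture(name): name is "scene" or "side" or "wrist"; returns the picture (384x512x3 uint8, red, green, blue); there is no depth.
- camera_model(name): a dict with "camera_matrix" (3x3 intrinsics, pixels), "D" ([k1, k2, p1, p2, k3] as OpenCV has them; the pictures are not rectified), "T" (4x4, takes a point from camera to world coordinates). Camera axes: x right, y up, looking along -z (the intrinsics and any distortion apply to the point x, -y, -z); pixel columns grow to the right and rows downward; lengths in m; the calibration is good to about 2 mm. A picture is of the moment at which its call begins: read the wrist's pose just before it. camera_model takes no time and is no camera call; for the wrist camera it gives the pose at the moment of the call.
A pose or a line that the arm cannot do raises Unreachable and nothing moves.
- finish_job(): hands the job in, once; it reports no verdict.
The state is a dict: "time": time; "joints": joint angles; "joint_vel": joint speeds; "effort": joint torques, N m; "position": TCP position; "ee_rot": TCP orientation; "wrist_force": force on the tool from outside, world axes, zero at the start; "moment": the same for the moment, N m; "opening": finger opening in m.
Only numpy, scipy, OpenCV 4.12 (cv2) and the standard library are available. Lean on these libraries where they do the work, as an engineer would, in place of code of your own. Each camera call takes 0.05 s, during which the arm holds its last target. There are 200 camera calls.

TASK

Close the four white stoneware pots on the bench: put each wooden lid with a bar grip on the pot of its own shape and size (large round, small round, square, oblong), centred and lying flat on the rim with its plug inside, the square and oblong lids in line with their pots' sides. Lower each lid on gently rather than dropping it, leave the pots standing where they are, and do not move the black bowl or the plain wooden disc.

Things in the scene. Friction and masses are not known exactly. Their poses are not given: they have to be found in the camera images.
- lid_large_round: The large round wooden lid; lies on the bench, grip up. From below: a centring plug 60 mm across and 6 mm deep, a flat cover 100 mm across and 8 mm thick, and on top a wooden bar grip 44 mm long (lid x), 18 mm wide (lid y), 28 mm high; 42 mm high in all. Origin: centre of the plug's underside, z up through the grip. About 80 g.
- lid_small_round: The small round wooden lid; lies on the bench, grip up. From below: a centring plug 28 mm across and 6 mm deep, a flat cover 68 mm across and 8 mm thick, and on top a wooden bar grip 44 mm long (lid x), 18 mm wide (lid y), 28 mm high; 42 mm high in all. Origin: centre of the plug's underside, z up through the grip. About 50 g.
- lid_square: The square wooden lid; lies on the bench, grip up. From below: a centring plug 38 x 38 mm and 6 mm deep, a flat cover 78 x 78 mm and 8 mm thick, and on top a wooden bar grip 44 mm long (lid x), 18 mm wide (lid y), 28 mm high; 42 mm high in all. Origin: centre of the plug's underside, z up through the grip. About 70 g.
- lid_oblong: The oblong wooden lid; lies on the bench, grip up. From below: a centring plug 66 (lid x) x 24 mm (lid y) and 6 mm deep, a flat cover 104 (lid x) x 62 mm (lid y) and 8 mm thick, and on top a wooden bar grip 44 mm long (lid x), 18 mm wide (lid y), 28 mm high; 42 mm high in all. Origin: centre of the plug's underside, z up through the grip. About 75 g.
- pot_large_round: The large round white stoneware pot, 90 mm across outside, 50 mm high, wall 6 mm, empty and open at the top, loose on the bench. Origin: centre of its underside, z up. Its opening is 9 mm wider than its lid's plug on every side; with the lid seated the lid's origin is 44 mm above the pot's origin. About 450 g.
- pot_small_round: The small round white stoneware pot, 58 mm across outside, 55 mm high, wall 6 mm, empty and open at the top, loose on the bench. Origin: centre of its underside, z up. Its opening is 9 mm wider than its lid's plug on every side; with the lid seated the lid's origin is 49 mm above the pot's origin. About 300 g.
- pot_square: The square white stoneware pot, 68 x 68 mm outside, 52 mm high, wall 6 mm, empty and open at the top, loose on the bench. Origin: centre of its underside, z up, x and y parallel to its sides. Its opening is 9 mm wider than its lid's plug on every side; with the lid seated the lid's origin is 46 mm above the pot's origin. About 400 g.
- pot_oblong: The oblong white stoneware pot, 96 (x) x 54 mm (y) outside, 46 mm high, wall 6 mm, empty and open at the top, loose on the bench. Origin: centre of its underside, z up, x along its long side. Its opening is 9 mm wider than its lid's plug on every side; with the lid seated the lid's origin is 40 mm above the pot's origin. About 400 g.
- dark_bowl: A round black bowl, 90 mm across, 42 mm high, open; not part of the job, leave it alone. Origin: centre of its underside.
- plain_disc: A plain round wooden disc with no grip, 50 mm across, 22 mm high; not a lid, leave it alone. Origin: centre of its underside.
Mind the look-alikes: they are no part of the job. Leave any orange or purple look-alike of the lid_large_round alone.

How it is judged:
At the end, for the whole second after the job is handed in: Each lid sits on its own pot: centres within 12 mm, lid origin 6 mm below the rim (+3/-4 mm), lid and pot level within 0.07 rad, square lid (any of four ways) and oblong lid within 0.2 rad of the pot's sides. All released and at rest (horizontal distance between lid_large_round and pot_large_round below 0.012 m and z of lid_large_round in the frame of pot_large_round between 0.04 and 0.047 m and angle between each of lid_large_round, pot_large_round, lid_small_round, pot_small_round, lid_square, pot_square, lid_oblong, pot_oblong's own z axis and vertical below 0.07 rad and linear speed of each of lid_large_round, pot_large_round, lid_small_round, pot_small_round, lid_square, pot_square, lid_oblong, pot_oblong below 0.02 m/s and angular speed of each of lid_large_round, lid_small_round, lid_square, lid_oblong below 0.2 rad/s and horizontal distance between lid_small_round and pot_small_round below 0.012 m and z of lid_small_round in the frame of pot_small_round between 0.045 and 0.052 m and horizontal distance between lid_square and pot_square below 0.012 m and z of lid_square in the frame of pot_square between 0.042 and 0.049 m and (angle between the x axis of lid_square and the x axis of pot_square, either way round below 0.2 rad or angle between the x axis of lid_square and the y axis of pot_square, either way round below 0.2 rad) and horizontal distance between lid_oblong and pot_oblong below 0.012 m and z of lid_oblong in the frame of pot_oblong between 0.036 and 0.043 m and angle between the x axis of lid_oblong and the x axis of pot_oblong, either way round below 0.2 rad); the robot touches nothing.
It fails at once if a pot is shifted more than 40 mm from its place or tipped over (distance of any of pot_large_round, pot_small_round, pot_square, pot_oblong from where it was at the start of the episode above 0.04 m or angle between any of pot_large_round, pot_small_round, pot_square, pot_oblong's own z axis and vertical above 0.5 rad).
It fails at once if a lid is dropped or slammed onto its pot (still faster than 0.5 m/s within the last 15 mm) ((horizontal distance between lid_large_round and pot_large_round below 0.025 m and z of lid_large_round in the frame of pot_large_round between 0.044 and 0.06 m and linear speed of lid_large_round above 0.5 m/s) or (horizontal distance between lid_small_round and pot_small_round below 0.025 m and z of lid_small_round in the frame of pot_small_round between 0.049 and 0.065 m and linear speed of lid_small_round above 0.5 m/s) or (horizontal distance between lid_square and pot_square below 0.025 m and z of lid_square in the frame of pot_square between 0.046 and 0.062 m and linear speed of lid_square above 0.5 m/s) or (horizontal distance between lid_oblong and pot_oblong below 0.025 m and z of lid_oblong in the frame of pot_oblong between 0.04 and 0.056 m and linear speed of lid_oblong above 0.5 m/s)).
It fails at once if the dark bowl is moved more than 30 mm (distance of dark_bowl from where it was at the start of the episode above 0.03 m).
It fails at once if the plain wooden disc is moved more than 30 mm (distance of plain_disc from where it was at the start of the episode above 0.03 m).
It also fails if it takes over 112 s, if anything falls off the work surface, if the arm or the gripper's body presses on something with over 40 N, if the wrist force passes 120 N, or if a joint passes its speed limit or range.

## Working session

There is one attempt and no reset: what is moved stays moved. The work goes in short steps, each a Python script; the robot and the scene stay as the last script left them, time stands still between calls to the robot, and variables do not carry over. Pictures are saved under pics/ and viewed, about 12 in all and at most 16, crops included, and the job is handed in when it is done.

```bash
mkdir -p pics; ls; python3 - <<'E'
from station import *
import cv2,numpy as np
for n in("scene","side","wrist"):
    m=camera_model(n); print(n,np.round(m["camera_matrix"],1).tolist(),np.round(m["D"],3),np.round(m["T"],3).tolist())
    cv2.imwrite(f"pics/{n}0.png",capture(n)[:,:,::-1])
s=state();print(s["time"],s["position"],s["ee_rot"],s["opening"])
E
```

```text
pics
scene [[376.0, 0.0, 256.2], [0.0, 376.0, 193.3], [0.0, 0.0, 1.0]] [-0.128  0.     0.     0.     0.   ] [[-0.211, -0.548, 0.81, 1.259], [0.977, -0.136, 0.163, 0.15], [0.021, 0.826, 0.564, 0.582], [0.0, 0.0, 0.0, 1.0]]
side [[373.6, 0.0, 255.6], [0.0, 373.6, 192.4], [0.0, 0.0, 1.0]] [-0.023  0.     0.     0.     0.   ] [[-0.985, 0.134, -0.106, 0.343], [-0.17, -0.73, 0.662, 0.762], [0.011, 0.67, 0.742, 0.894], [0.0, 0.0, 0.0, 1.0]]
wrist [[311.6, 0.0, 249.0], [0.0, 311.6, 192.2], [0.0, 0.0, 1.0]] [-0.018  0.     0.     0.     0.   ] [[0.247, 0.93, 0.273, 0.241], [-0.969, 0.238, 0.068, -0.635], [-0.001, -0.281, 0.96, 0.383], [0.0, 0.0, 0.0, 1.0]]
0.15 [ 0.16742012 -0.65344713  0.2357235 ] [ 3.14153383e+00  1.54997390e-03 -1.31998232e+00] 0.08711944999617215
```

View pics/scene0.png

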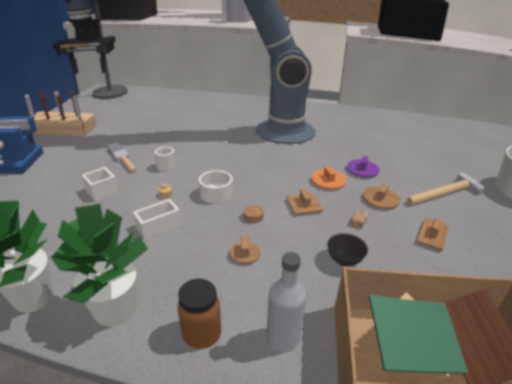

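View pics/side0.png

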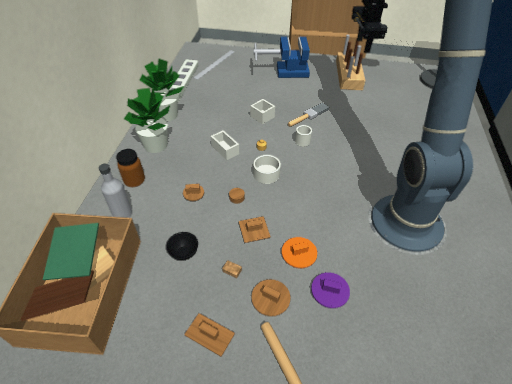

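The scene and side views show the four lids on the +y side. In the side view they are: small round (193,192), square (255,229), large round (271,296) and oblong (210,334). The pots are at large (266,169), small (304,135), square (263,111) and oblong (225,145). I'll cast these as rays for coarse positions and compare them with the scene view.

```bash
cat > h.py <<'E'
from station import *
import cv2,numpy as np
def cast(m,px,z):
    px=np.asarray(px,float).reshape(-1,1,2)
    u=cv2.undistortPoints(px,np.array(m["camera_matrix"]),np.array(m["D"])).reshape(-1,2)
    T=np.array(m["T"]); d=np.c_[u[:,0],-u[:,1],-np.ones(len(u))]@T[:3,:3].T
    return (T[:3,3]+d*((z-T[2,3])/d[:,2])[:,None])[:,:2]
E
python3 - <<'E'
from h import *
S=dict(lsm=(193,192,244,251),lsq=(255,229,305,203),llg=(271,296,381,196),lob=(210,334,433,234),plg=(266,169,216,187),psm=(304,135,165,158),psq=(263,111,99,183),pob=(225,145,157,218),disc=(236,195,254,213),bowl=(181,246,347,251),yellow=(262,144,165,191),block=(232,269,360,219))
for k,v in S.items(): 
    a=cast(camera_model("side"),v[:2],.02)[0];b=cast(camera_model("scene"),v[2:],.02)[0]
    print(k,a.round(3),b.round(3),np.linalg.norm(a).round(3))
E
```

```text
lsm [0.662 0.017] [0.675 0.009] 0.663
lsq [0.445 0.124] [0.465 0.119] 0.462
llg [0.37  0.323] [0.383 0.317] 0.491
lob [0.497 0.444] [0.519 0.435] 0.667
plg [ 0.452 -0.127] [ 0.449 -0.124] 0.469
psm [ 0.342 -0.329] [ 0.332 -0.325] 0.474
psq [ 0.513 -0.447] [ 0.508 -0.448] 0.68
pob [ 0.614 -0.221] [ 0.613 -0.223] 0.652
disc [0.527 0.005] [0.537 0.001] 0.527
bowl [0.638 0.219] [0.624 0.23 ] 0.675
yellow [ 0.485 -0.251] [ 0.5   -0.251] 0.546
block [0.483 0.265] [0.5   0.259] 0.551
```

```bash
python3 - <<'E'
from h import *
import pickle
o={}
for n,p in (("pots",[.5,-.28,.30]),("lids",[.51,.23,.30])):
    y=np.arctan2(p[1],p[0]) 
    move_ptp(p,[np.pi,0,y]); hold(.3)
    m=camera_model("wrist"); im=capture("wrist"); o[n]=(m,im)
    cv2.imwrite(f"pics/w_{n}.png",im[:,:,::-1]); s=state(); print(s["time"],s["position"],s["ee_rot"],s["joints"])
pickle.dump(o,open("w.pkl","wb"))
E
```

```text
2.3333 [ 0.499838   -0.28036628  0.29992499] [ 3.14156439e+00  1.21238146e-04 -5.11164210e-01] [ 0.77598005  0.28368369 -0.42367817  1.68009921  0.12357425  1.20442153
 -0.18826268]
4.5333 [0.5101865  0.22966777 0.29999798] [ 3.14147237e+00 -1.79875735e-05  4.22995645e-01] [ 0.28015758  0.39568618 -1.02559229  1.68846981  0.35370915  1.25896018
 -0.39895223]
```

View pics/w_pots.png

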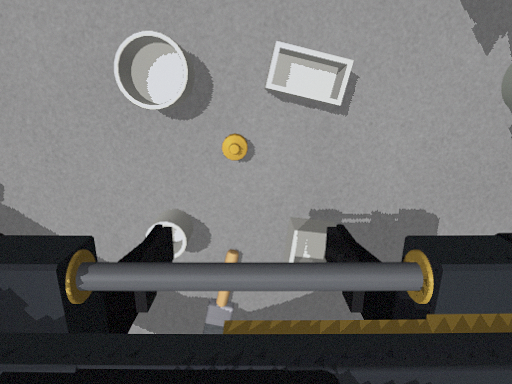

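View pics/w_lids.png

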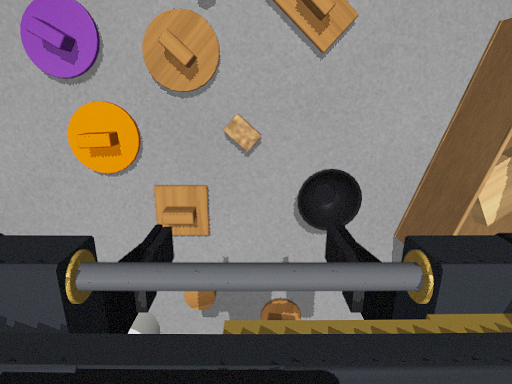

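The first wrist picture shows the large pot (150,70) and oblong pot (310,73) clearly. The second shows the large lid (180,50) and square lid (181,210). The gripper hides the lower half of each picture, so I'll take three more for the remaining objects.

```bash
python3 - <<'E'
from h import *
import pickle
o=pickle.load(open("w.pkl","rb"))
for n,p in (("lids2",[.46,.27,.30]),("lids3",[.57,-.06,.30]),("pots2",[.46,-.48,.30])):
    try: move_ptp(p,[np.pi,0,np.arctan2(p[1],p[0]) if n!="lids2" else .9])
    except Unreachable as e: print(n,e);continue
    hold(.3)
    m=camera_model("wrist"); im=capture("wrist"); o[n]=(m,im); print(state()["time"])
pickle.dump(o,open("w.pkl","wb"))
cv2.imwrite("pics/m2.png",cv2.resize(np.vstack([o[k][1][:270] for k in("lids2","lids3","pots2") if k in o]),None,fx=.74,fy=.74)[:,:,::-1])
E
```

```text
5.3
6.9583
8.9083
```

View pics/m2.png

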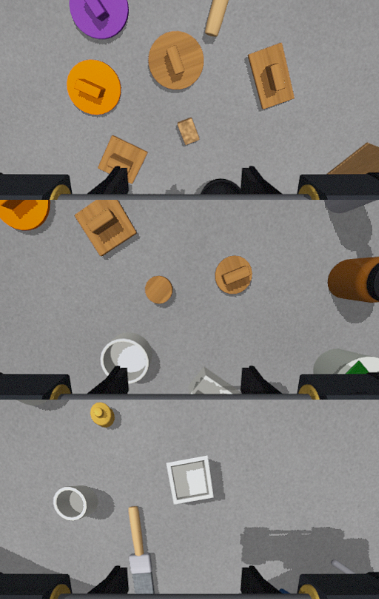

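The montage shows the large and oblong lids clearly in row 1 (176,60 and 271,75), the small lid in row 2 (233,75 within its strip), and the small and square pots in row 3 (70,103 and 190,80). Next I'll take contour measurements from these.

```bash
cat > meas.py <<'E'
from h import *
import pickle
o=pickle.load(open("w.pkl","rb"))
Q=dict(llg=("lids2",238,81,.013),lob=("lids2",366,101,.013),lsm=("lids3",315,101,.013),lsq=("lids",181,210,.013),
 plg=("pots",150,70,.05),pob=("pots",310,73,.046),psm=("pots2",94,139,.055),psq=("pots2",257,109,.052))
tiles=[]
for k,(n,u,v,z) in Q.items():
    m,im=o[n]; hsv=cv2.cvtColor(im,cv2.COLOR_RGB2HSV); w=65
    if k[0]=="l": mk=(hsv[...,1]>75)&(hsv[...,2]>50)
    else: mk=(hsv[...,1]<35)&(hsv[...,2]>205)
    mk=mk.astype(np.uint8)
    L,lab,st,cen=cv2.connectedComponentsWithStats(mk)
    c=[i for i in range(1,L) if st[i,4]>150 and abs(cen[i]-[u,v]).max()<40]
    i=max(c,key=lambda i:st[i,2]*st[i,3])
    C=max(cv2.findContours((lab==i).astype(np.uint8),cv2.RETR_EXTERNAL,cv2.CHAIN_APPROX_NONE)[0],key=len)
    P=cast(m,C,z); 
    r=cv2.minAreaRect((P*1000).astype(np.float32)); e=cv2.fitEllipse((P*1000).astype(np.float32))
    print(k,"rect",np.round(r[0],1),np.round(r[1],1),round(r[2],1),"ell",np.round(e[0],1),np.round(e[1],1))
    d=im.copy(); cv2.drawContours(d,[C],-1,(255,0,255),1)
    x0,y0=max(0,u-w),max(0,v-w); t=cv2.resize(d[y0:y0+2*w,x0:x0+2*w],(195,195),interpolation=cv2.INTER_NEAREST)
    cv2.putText(t,f"{k} {x0},{y0}",(3,12),0,.4,(0,0,0)); tiles.append(t)
cv2.imwrite("pics/meas.png",np.vstack([np.hstack(tiles[:4]),np.hstack(tiles[4:])])[:,:,::-1])
E
python3 meas.py
```

```text
llg rect [370.6 319.4] [97.9 97.5] 51.4 ell [371.  319.8] [97.5 98.3]
lob rect [500.5 438.5] [ 62.5 103.6] 71.3 ell [500.3 438.6] [ 70.  124.9]
lsm rect [664.9   8.2] [65.8 67.2] 84.1 ell [665.2   7.6] [65.7 66.4]
lsq rect [450.2 116.5] [77.7 78.4] 24.2 ell [451.1 119.4] [83.4 92.1]
plg rect [ 450.4 -124.9] [86.7 87. ] 60.3 ell [ 450.5 -125.2] [86.4 86.9]
pob rect [ 615.3 -221.4] [53.4 95.4] 47.9 ell [ 615.3 -221.3] [ 60.3 115.3]
psm rect [ 346.2 -318.4] [55.1 55.2] 84.2 ell [ 346.  -318.4] [54.5 55.2]
psq rect [ 514.9 -439.6] [67.5 67.2] 53.7 ell [ 514.8 -439.5] [77.6 78.5]
```

View pics/meas.png

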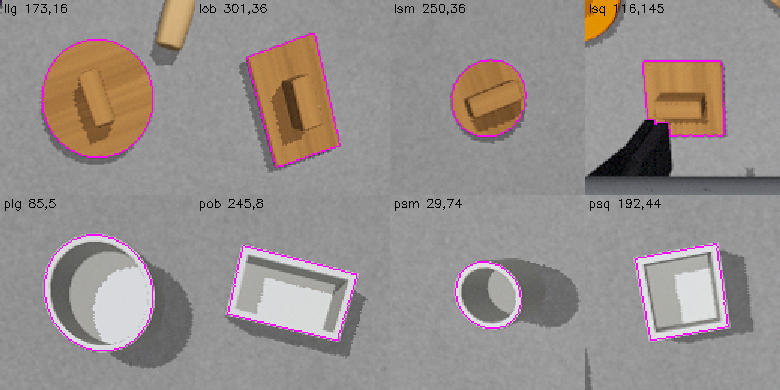

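All outlines match the nominal sizes within about 3 mm. Next I'll get grip directions from the tile's grip ends, and the long axes from the box edges.

```bash
python3 - <<'E'
from h import *
import pickle
o=pickle.load(open("w.pkl","rb"))
G=dict(llg=("lids2",(230.3,63.3),(245,98.7)),lob=("lids2",(369,86),(382.3,121.3)),lsm=("lids3",(303.3,107.3),(335.3,94.7)),lsq=("lids",(162.7,211),(196,211)))
for k,(n,a,b) in G.items():
    p,q=cast(o[n][0],[a,b],.042); d=q-p; print(k,"c",((p+q)/2).round(4),"len",np.linalg.norm(d).round(4),"ang",np.degrees(np.arctan2(d[1],d[0])).round(1))
for k,r in dict(lob=((500.5,438.5),(62.5,103.6),71.3),lsq=((450,116),(77.7,78.4),24.2),pob=((615,-221),(53.4,95.4),47.9),psq=((515,-440),(67.5,67.2),53.7)).items():
    b=cv2.boxPoints(r); print(k,[(np.linalg.norm(b[i+1]-b[i]).round(1),np.degrees(np.arctan2(*(b[i+1]-b[i])[::-1])).round(1)) for i in(0,1)])
E
```

```text
llg c [0.3722 0.3206] len 0.0449 ang -15.4
lob c [0.501  0.4393] len 0.0478 ang -11.9
lsm c [0.6643 0.0082] len 0.0421 ang 15.3
lsq c [0.4494 0.1268] len 0.0461 ang 24.2
lob [(np.float32(103.6), np.float32(-18.7)), (np.float32(62.5), np.float32(71.3))]
lsq [(np.float32(78.4), np.float32(-65.8)), (np.float32(77.7), np.float32(24.2))]
pob [(np.float32(95.4), np.float32(-42.1)), (np.float32(53.4), np.float32(47.9))]
psq [(np.float32(67.2), np.float32(-36.3)), (np.float32(67.5), np.float32(53.7))]
```

```bash
cat > pp.py <<'E'
from h import *
LID=dict(lsm=(.665,.008,15.3),lsq=(.4502,.1175,24.2),llg=(.3708,.3196,-15.4),lob=(.5005,.4385,-18.7))
POT=dict(lsm=(.3461,-.3184,None,.049),lsq=(.5149,-.4396,53.7,.046),llg=(.4505,-.125,None,.044),lob=(.6153,-.2214,-42.1,.040))
ZG,ZH=.032,.22
def goto(x,y,zs,angs):
    j0=state()["joints"]; best=None
    for a in angs:
        yaw=np.arctan2(np.sin(np.radians(a)),np.cos(np.radians(a)))
        o=[np.pi,0,yaw]
        q=[inverse_kinematics([x,y,z],o) for z in zs]
        if any(v is None for v in q): continue
        c=abs(np.array(q[0])-j0).max()
        if best is None or c<best[0]: best=(c,o)
    print("yaw",round(best[1][2],3),"maxdq",round(best[0],2))
    move_ptp([x,y,zs[0]],best[1])
def do(k):
    x,y,g=LID[k]; goto(x,y,(ZH,ZG),(g+90,g-90))
    movel([x,y,ZG],v=.12); close_gripper(15); hold(.2)
    print(k,"opening",state()["opening"])
    movel([x,y,ZH],v=.15); print("after lift",state()["opening"])
    X,Y,p,s=POT[k]
    angs=(g+90,g-90,g+45,g-45,g,g+180,g+135,g-135) if p is None else (p,p+90,p+180,p-90) if k=="lsq" else (p+90,p-90)
    z=s+ZG+.0008
    goto(X,Y,(ZH,z),angs)
    movel([X,Y,z+.02],v=.12); hold(.2); f0=state()["wrist_force"][2]
    movel([X,Y,z],v=.03); hold(.3); st=state(); print("force dz",st["wrist_force"][2]-f0,st["position"])
    let_go(); hold(.2); movel([X,Y,ZH],v=.15); print("t",state()["time"])
E
python3 - <<'E'
from pp import *
do("lsm")
cv2.imwrite("pics/s1.png",cv2.resize(capture("side")[70:260,130:380],None,fx=3,fy=3)[:,:,::-1])
E
```

```text
yaw -1.304 maxdq 1.36
lsm opening 0.017890467227221266
after lift 0.017988220116248985
yaw -2.875 maxdq 0.66
force dz -0.7207354365782935 [ 0.34615455 -0.31846862  0.08194974]
t 21.975
```

View pics/s1.png

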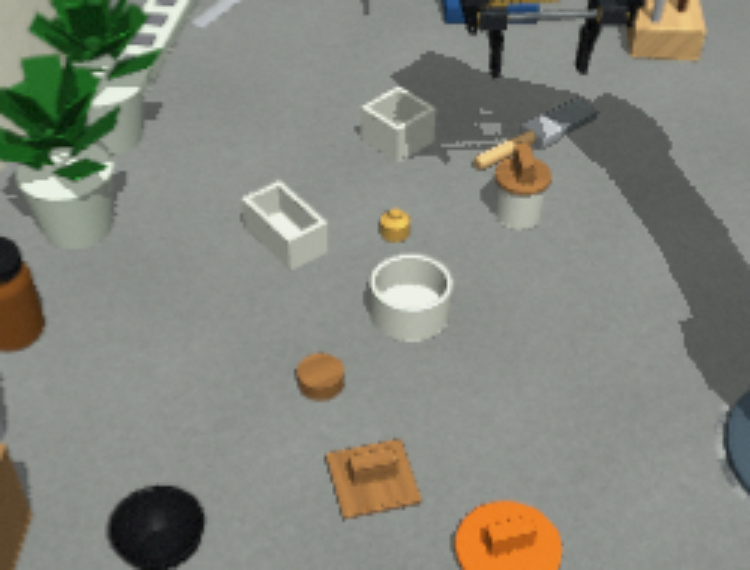

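The small lid sits flat on its pot, at crop (522,175). I'll do the other three the same way.

```bash
python3 - <<'E'
from pp import *
for k in("lsq","llg","lob"): do(k)
E
```

```text
yaw -1.148 maxdq 0.68
lsq opening 0.017882241587933268
after lift 0.018128780470109518
yaw -2.204 maxdq 0.56
force dz -0.46405360685519503 [ 0.51494215 -0.43962987  0.07890603]
t 35.1833
yaw -1.84 maxdq 1.98
llg opening 0.017903130660239904
after lift 0.01791606363677654
yaw -2.625 maxdq 0.55
force dz 0.5457315648304577 [ 0.45062164 -0.1249576   0.07692567]
t 49.1
yaw -1.897 maxdq 0.7
lob opening 0.01777071568386043
after lift 0.01760580637031958
yaw -2.306 maxdq 0.91
force dz 0.3214278818927161 [ 0.61536184 -0.22141132  0.07290124]
t 63.1083
```

```bash
python3 - <<'E'
from pp import *
o={}
for n,p in (("pots",[.5,-.28,.30]),("pots2",[.46,-.48,.30])):
    move_ptp(p,[np.pi,0,np.arctan2(p[1],p[0])]); hold(.3); o[n]=(camera_model("wrist"),capture("wrist"))
side=capture("side")
for k,n in dict(llg="pots",lob="pots",lsm="pots2",lsq="pots2").items():
    m,im=o[n]; X,Y,_,s=POT[k]; z=s+.013
    mk=(cv2.cvtColor(im,cv2.COLOR_RGB2HSV)[...,1]>75).astype(np.uint8)
    best=None
    for C in cv2.findContours(mk,cv2.RETR_EXTERNAL,cv2.CHAIN_APPROX_NONE)[0]:
        if cv2.contourArea(C)<800: continue
        r=cv2.minAreaRect((cast(m,C,z)*1000).astype(np.float32)); d=np.hypot(r[0][0]-X*1000,r[0][1]-Y*1000)
        if best is None or d<best[0]: best=(d,r)
    print(k,"off mm",(np.array(best[1][0])-[X*1000,Y*1000]).round(1),"size",np.round(best[1][1],1),"ang",round(best[1][2],1))
a=np.hstack([o["pots"][1][:240],o["pots2"][1][:240]]); a=cv2.resize(a,(800,188)); b=cv2.resize(side[80:220,180:360],(514,400))
cv2.imwrite("pics/fin.png",np.vstack([a,np.pad(b,((0,0),(0,286),(0,0)))])[:,:,::-1]); print(state()["time"])
E
```

```text
llg off mm [-0.2 -1.8] size [98.9 98.4] ang 86.5
lob off mm [-0.9 -1.5] size [ 61.7 103.3] ang 47.8
lsm off mm [ 0.5 -3. ] size [68.4 67.4] ang 1.8
lsq off mm [-0.8 -1. ] size [77.5 77.5] ang 53.7
66.1917
```

View pics/fin.png

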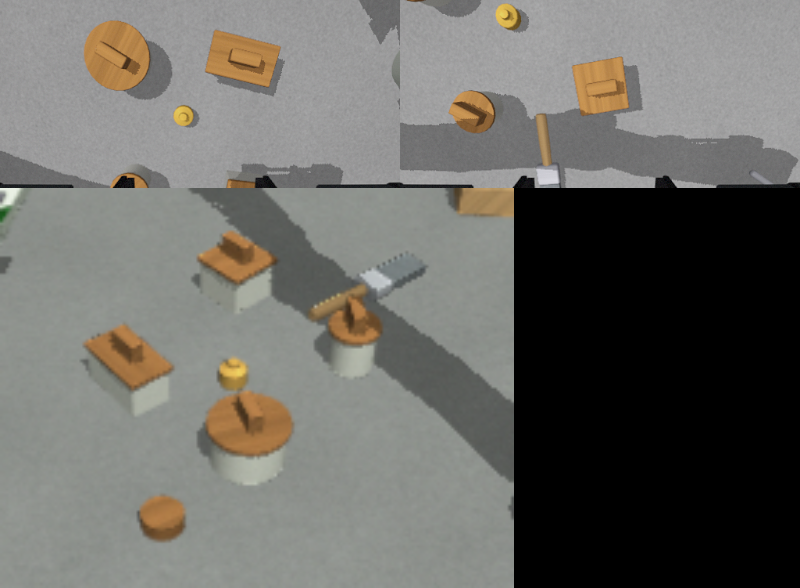

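All four lids lie flat and centred, with the square and oblong in line with their pots. The gripper is clear of everything, so I'm handing in.

```bash
python3 -c "
from station import *
hold(.5); print(finish_job())"
```

```text
the job is handed in; nothing more can be done
None
```

All four lids are on their own pots, and I handed the job in at about 67 s of the 112 s allowed. I found the lids and pots by outline in the wrist camera, gripped each lid by its bar and lowered it the last 20 mm at 0.03 m/s.

My last checks were two wrist pictures and one side picture:

| Lid | Offset from the pot centre measured at the start | Angle against the pot's sides |
|---|---|---|
| Large round | 1.8 mm | – |
| Small round | 3.0 mm | – |
| Square | 1.3 mm | within 0.1° |
| Oblong | 1.7 mm | within 0.1° |

- **Seating:** outline sizes matched the nominal sizes within about 2 mm at the seated height, and the lids looked flat. I did not measure tilt or seating height separately.
- **Pots and other objects:** I did not re-measure the pots, but the lids came to rest within 3 mm of their starting centres. The arm never went near the black bowl or the plain disc to handle them. The disc appears undisturbed in the last picture; the bowl was not in it.
- **Disagreements:** two early readings of a grip by eye did not match the outlines, so I used the outlines. The square lid's grip centre was about 10 mm off and the oblong lid's grip angle about 7° off. Both grasps closed to the expected 18 mm.
- **Failures:** no check failed.

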